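# Seat a round material sample in its well and lock it

## Robot

A 6-joint arm with a two-finger parallel gripper is mounted at the origin on the work surface. World frame = base frame: x ahead of the robot, y to its left, z up, the work surface at z = 0. Lengths are in mm, angles in rad, forces in N, time in s.
With the tool pointing down it reaches from about 350 to 775 mm from the base axis. Payload 7.3 kg.
Tool frame: the origin (TCP) lies midway between the tips of the shut fingers; the grasp point (between the pads) lies 19 mm behind it; z points along the fingers, x is the direction in which the jaws open and shut, and the axes are right-handed (so a half turn about z gives the same grasp; the last joint's range is limited). The gripper opens to 92 mm and grips with 3 to 60 N. Pads are 19 mm wide; open, the fingers measure 130 mm over their backs; the gripper's body (75 mm by 190 mm) begins 47 mm behind the grasp point.
Start: joints at [1.104, 0.342, 1.524, -0, 1.275, -0.146], TCP at [165.532, 498.241, 226.741] pointing down, gripper open.
Joint ranges: [-2.53, 2.53], [-0.77, 2.02], [0.04, 2.7], [-1, 4.14], [0.28, 2.66], [-3.11, 3.11]. Speed limits (rad/s): [2.57, 2.57, 3.14, 3.14, 3.14, 3.14].

## Interface

Orientations are given as [roll, pitch, yaw] about the fixed x, y, z axes, in that order (R = Rz(yaw) Ry(pitch) Rx(roll)).
In Python, from plant import bot gives the robot as it stands.
- The arm moves only by the shell command python3 -m pendant 'ROWS' [OPENING]. ROWS is JSON, a list of rows, each an object with "linear": the shift along the world's x, y, z in mm, a list of three; "twist": the turn about the world's z in degrees. In form: [{"linear": [x, y, z], "twist": twist}, ...]. A call has 1 to 20 rows; each row is the pose to reach, as a shift and turn from the pose commanded when the call began; what a row does not reach only later rows make up. A row lasts 1/8 s, in which the tool goes at most 62.5 mm and 10.7 degrees, less where a joint would pass 70% of its speed; a pose out of reach is approached as far as the arm can. A call with a gripper value outside its range is refused whole. OPENING is the closure in counts, from 0 (fully open) to 255 (shut), set as the call begins (- or left out, the last holds). The fingers move at their own pace and stop on an object; the grip force is fixed at half the most. Time passes only in rows, so rows that repeat a pose let the fingers close. It gives the time, the measured TCP pose, the force and the opening at its end, in the units of the state.
- bot.get_obs(): the state, without advancing time (a new reading comes with each control period).
- bot.capture(name): name is "scene" or "top" or "wrist"; returns a dict with "frame" (420x560x3 uint8, blue, green, red), "z_map" (420x560 float32, mm along the optical axis (not along the pixel's ray), 0 where there is no reading), "fx", "fy", "cx", "cy" (pixels), "k1" (the pictures are not rectified: a ray, as slopes to the right and down, at radius r is drawn at 1 + k1 r^2 times it, then the intrinsics apply), "rvec" (rotation vector, rad) and "tvec" (3), from world to camera coordinates, as OpenCV has them. Camera axes: x right, y down, z forward; pixel columns grow to the right and rows downward; lengths in mm; the calibration is good to about 2 mm. A picture is of the moment at which its call begins.
- bot.close_job(): hands the job in, once; it reports no verdict.
The state is a dict: "time": time; "joint_positions": joint angles; "dq": joint speeds; "tau": joint torques, N m; "tool_pos": TCP position; "tcp_rot": TCP orientation; "contact_force": force on the tool from outside, world axes, zero at the start; "moment": the same for the moment, N m; "grip_width": finger opening in mm.
Only numpy, scipy, OpenCV 4.12 (cv2) and the standard library are available. Lean on these libraries where they do the work, as an engineer would, in place of code of your own. Each camera call takes 0.05 s, during which the arm holds its last target. There are 200 camera calls.

## Task

Nudge the loose terracotta disc across the sample board with the fingertips until it drops over the rim and lies flat in the empty round well, then push the blue tab so that the retainer plate slides over the disc as far as it will go. Only push: do not lift or carry the disc, and leave the jar, the tape roll and the white model where they are. Finish with the disc in its well, the retainer fully home and the hand clear.

Things in the scene. Friction and masses are not known exactly. Their poses are not given: they have to be found in the camera images.
- board: Fixed light-wood sample board, 160 mm along its x, 280 mm along its y, 22 mm thick, flat on the desk. Origin at the centre of its underside, z up. The disc starts on its top on the -y part; the round well is centred at x 0, y +20 mm; the retainer is on the +y side of the well. Two dark rails 7 mm high (with a 1 mm lip) stand on the top at x = +/-31 mm (9 mm wide) from y +53 to +127 mm and guide the retainer. Four flat swatches near its -x edge are decoration, flush.
- well_floor (a point): Centre of the floor of the round well in the board. The well has a black floor, is 54 mm in diameter with a 1.5 mm chamfer and 11 mm deep; its rim is flush with the board's top, 11 mm above this point. Axes as the board's.
- disc: Loose terracotta-coloured disc, 50 mm in diameter, 10 mm thick, about 50 g. Origin at the centre of its underside, z up. It starts lying flat on the board's top (origin 22 mm above the desk), 70 to 115 mm from the well's centre. Seated, its top lies 1 mm below the board's top.
- retainer (a joint): Travel in m of the aluminium retainer plate with the blue tab: 0 open (its stop), 0.030 home (its stop). It slides along the board's -y, over the well. It starts at 0 to 0.005, clear of the well; it moves with about 1.5 N of friction plus light damping, and stays where it is left. The plate is 54 mm wide (board x), 36 mm long (board y) and 3 mm thick, its underside 2.5 mm above the board's top; open, its front edge is at board y +53 mm.
- retainer_tab (a point): Centre of the top of the blue tab on the retainer. The tab is 34 mm wide along the board's x and 8 mm thick along the board's y (so 4 mm either side of this point), and stands 20.5 mm up from the top of the 3 mm plate, this point being 26 mm above the board's top. The plate ends flush with the tab's +y face, so behind the tab there is only the board's top, between the rails. Push it towards the board's -y. Axes as the board's.
- jar: Bystander: small amber jar with white cap, 48 mm in diameter, 62 mm tall, standing loose on the desk beside the board. Origin at the centre of its underside.
- tape: Bystander: yellow roll of tape lying flat and loose on the desk, 84 mm in diameter, 24 mm high. Origin at the centre of its underside.
- model: Bystander: small white stepped building model, 50 x 60 mm, 64 mm tall, standing loose on the desk. Origin at the centre of its underside.
Not all that is in view belongs to the job. Several things have the shape of the disc; the one meant has the colours described above.

How it is judged:
By the outcome, as a careful person would: the job done as asked, in the order asked, and still so for the second after the job is handed in, with the robot touching nothing.
It also fails if it takes over 45 s, if anything falls off the work surface, if the arm or the gripper's body presses on something with over 40 N, if the wrist force passes 120 N, or if a joint passes its speed limit or range.

## Working session

There is one attempt and no reset: what is moved stays moved. The work goes in short steps, Python scripts to look and compute and a shell command to move; the robot and the scene stay as the last step left them, time stands still between calls to the robot, and variables do not carry over. Pictures are saved under pics/ and viewed, about 8 in all and at most 12, crops included, and the job is handed in when it is done.

```bash
mkdir -p pics
cat > h.py <<'E'
import numpy as np, cv2
from plant import bot
def ray(c,uv):
    uv=np.atleast_2d(np.array(uv,float)); d=np.c_[(uv[:,0]-c['cx'])/c['fx'],(uv[:,1]-c['cy'])/c['fy']]
    s=d.copy()
    for _ in range(20): s=d/(1+c['k1']*(s**2).sum(1,keepdims=True))
    R=cv2.Rodrigues(np.array(c['rvec'],float))[0]; t=np.array(c['tvec'],float).ravel()
    return -R.T@t, np.c_[s,np.ones(len(s))]@R
def onplane(c,uv,z):
    o,d=ray(c,uv); return o+d*((z-o[2])/d[:,2])[:,None]
def at_depth(c,uv):
    o,d=ray(c,uv); uv=np.atleast_2d(uv).astype(int); return o+d*c['z_map'][uv[:,1],uv[:,0]][:,None]
E
python3 - <<'E'
from h import *
a=bot.capture('top'); b=bot.capture('scene')
cv2.imwrite('pics/top.png',a['frame']); cv2.imwrite('pics/scene.png',b['frame'])
import pickle; pickle.dump((a,b),open('c.pkl','wb'))
print(bot.get_obs())
E
```

```text
{'time': 0.1, 'joint_positions': array([ 1.10399216e+00,  3.42634584e-01,  1.52491828e+00, -2.14923634e-05,
        1.27539677e+00, -1.45997055e-01]), 'dq': array([ 4.62090588e-05, -2.47604196e-03, -4.04967523e-03, -1.01128849e-04,
       -9.89460287e-04, -2.42145762e-04]), 'tau': array([ 2.96538266e-03, -4.32004988e+01, -2.44698411e+01,  7.21876253e-02,
        5.25340042e-02, -2.24427401e-05]), 'tool_pos': array([165.36866127, 497.89386789, 226.12516475]), 'tcp_rot': array([-3.14141558e+00,  1.34553388e-03,  1.24999560e+00]), 'contact_force': array([ 0.02309277, -0.09930614, -0.04905735]), 'moment': array([-0.02915649,  0.0160178 ,  0.01296667]), 'grip_width': 91.75920792487729}
```

View pics/top.png

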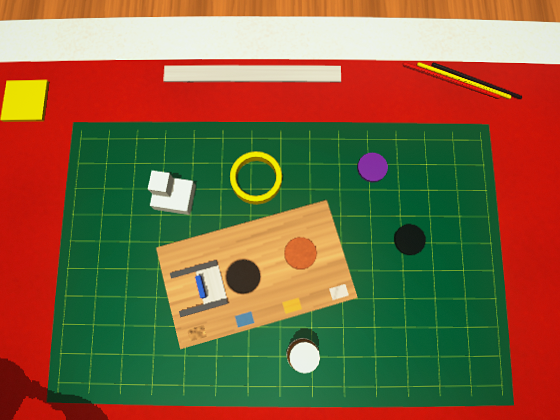

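View pics/scene.png

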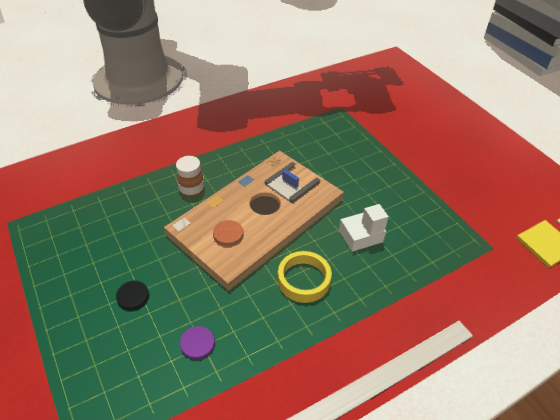

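Top view: the disc candidates are terracotta on the board at (300,253), purple at (373,167), and black at (410,240). Only the one at (300,253) is terracotta and lies on the board. The well is at (243,276), the blue tab at (202,287), and the jar at (304,355).

```bash
cat > m.py <<'E'
from h import *
def big(m,area=0):
    c=max(cv2.findContours(m.astype(np.uint8),cv2.RETR_EXTERNAL,cv2.CHAIN_APPROX_NONE)[0],key=cv2.contourArea); return c[:,0,:]
def fit(c,cnt,z):
    P=onplane(c,cnt,z)[:,:2]; (x,y),r=cv2.minEnclosingCircle(P.astype(np.float32))
    A=np.c_[2*P,np.ones(len(P))]; s=np.linalg.lstsq(A,(P**2).sum(1),rcond=None)[0]
    return s[:2], np.sqrt(s[2]+s[:2]@s[:2])
def masks(c):
    h=cv2.cvtColor(c['frame'],cv2.COLOR_BGR2HSV); H,S,V=h[...,0].astype(int),h[...,1].astype(int),h[...,2].astype(int)
    return H,S,V
E
python3 - <<'E'
from m import *
import pickle
a,b=pickle.load(open('c.pkl','rb'))
for n,c,p,bx in (('top',a,[(300,253),(243,276),(202,287),(212,280),(170,290)],(150,195,215,165)),('scene',b,[(228,232),(265,204),(291,177)],(160,145,190,150))):
    H,S,V=masks(c); 
    for q in p: print(n,q,H[q[1],q[0]],S[q[1],q[0]],V[q[1],q[0]],at_depth(c,[q]).round(1))
    roi=np.zeros(H.shape,bool); x,y,w,hh=bx; roi[y:y+hh,x:x+w]=1
    d=big(roi&(H<11)&(S>150)&(V>100)); print('disc',len(d),fit(c,d,32))
    w=big(roi&(V<70)); print('well',len(w),fit(c,w,22))
    t=big(roi&(H>100)&(H<130)&(S>150)); print('tab',t.mean(0),cv2.minAreaRect(onplane(c,t,48)[:,:2].astype(np.float32)))
# board corners in top
for q in [(327,201),(357,297),(180,348),(157,247)]: print(q,onplane(a,[q],22).round(1),at_depth(a,[q]).round(1))
for q in [(373,167),(410,240),(304,356),(160,182),(180,192)]: print(q,at_depth(a,[q]).round(1))
cv2.imwrite('pics/crop.png',cv2.resize(a['frame'][195:360,150:365],None,fx=3.5,fy=3.5,interpolation=cv2.INTER_CUBIC))
E
```

```text
top (300, 253) 11 199 217 [[559.9 -29.9  29.3]]
top (243, 276) 16 96 56 [[525.4  58.3  12.1]]
top (202, 287) 111 181 175 [[505.9 116.2  49.3]]
top (212, 280) 26 26 236 [[517.7 104.5  28.1]]
top (170, 290) 20 142 239 [[502.3 169.8  21.4]]
disc 251 (array([560.46359171, -29.72450424]), np.float64(19.75040082931432))
well 93 (array([524.47600797,  57.76575527]), np.float64(24.693098830205784))
tab [200.20408163 286.28571429] ((506.8221130371094, 119.053955078125), (33.14750671386719, 6.82263708114624), 16.08184051513672)
scene (228, 232) 9 154 190 [[563.7 -32.1  31.9]]
scene (265, 204) 14 77 76 [[520.3  60.8  11.4]]
scene (291, 177) 114 111 110 [[510.2 119.1  42.5]]
disc 153 (array([349.05040364, -11.86706602]), np.float64(44.27180545277227))
well 59 (array([444.93180346, -46.20192254]), np.float64(16.9813843147746))
tab [290.39285714 174.42857143] ((508.1527404785156, 118.1939926147461), (30.48760414123535, 4.452837944030762), 16.120563507080078)
(327, 201) [[644.3 -73.9  22. ]] [[ 6.498e+02 -7.660e+01 -6.000e-01]]
(357, 297) [[ 493.5 -117.2   22. ]] [[ 494.2 -121.1    0.5]]
(180, 348) [[415.8 150.6  22. ]] [[415.9 150.5  22.4]]
(157, 247) [[568.8 193.5  22. ]] [[568.9 193.7  21.1]]
(373, 167) [[ 706.  -152.8    8.3]]
(410, 240) [[ 583.9 -206.9   10.3]]
(304, 356) [[409.6 -33.   61.4]]
(160, 182) [[662.3 183.7  64.1]]
(180, 192) [[656.1 159.9  29. ]]
```

View pics/crop.png

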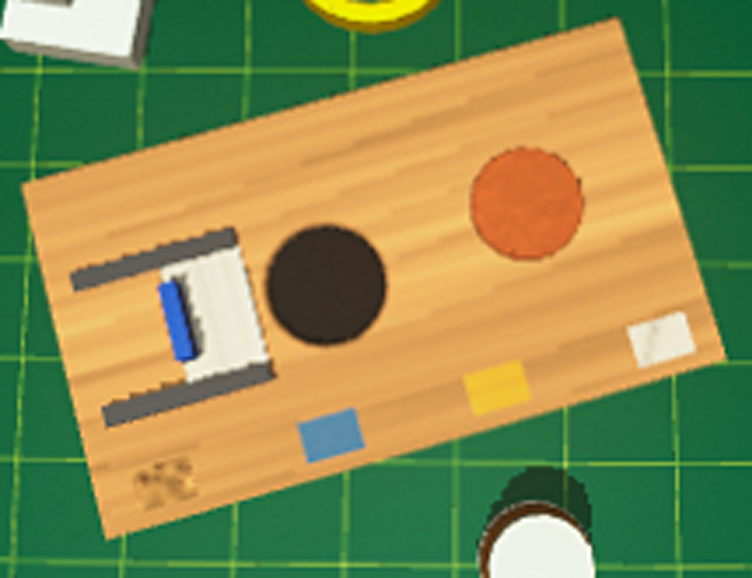

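The crop confirms the terracotta disc at crop (526,203) and the empty well at (326,285). The board yaw is about 16°. The disc centre is (560,-30) and the well centre (525,57.7), so the push heading is about 112° over 94 mm. I'll cradle the disc between two part-open fingertips with the jaw axis across the push.

```bash
python3 -m pendant '[{"linear":[30,-40,0],"twist":-4},{"linear":[70,-95,0],"twist":-10},{"linear":[105,-145,0],"twist":-15},{"linear":[140,-195,0],"twist":-20},{"linear":[175,-245,0],"twist":-25},{"linear":[210,-292,0],"twist":-30},{"linear":[245,-340,-10],"twist":-35},{"linear":[280,-388,-30],"twist":-40},{"linear":[315,-435,-50],"twist":-44},{"linear":[350,-483,-75],"twist":-48},{"linear":[382,-528,-100],"twist":-49.6},{"linear":[402,-555,-120],"twist":-49.6},{"linear":[410.5,-567,-140],"twist":-49.6},{"linear":[410.5,-567,-155],"twist":-49.6},{"linear":[410.5,-567,-165],"twist":-49.6},{"linear":[410.5,-567,-165],"twist":-49.6},{"linear":[410.5,-567,-165],"twist":-49.6}]' 172
python3 - <<'E'
from h import *
a=bot.capture('scene'); w=bot.capture('wrist'); print(bot.get_obs()['time'])
cv2.imwrite('pics/s2.png',np.hstack([cv2.resize(a['frame'][130:330,130:330],(400,400)),cv2.resize(w['frame'],(400,300)) if 0 else cv2.resize(w['frame'],(400,400))]))
E
```

```text
time: 2.22
tool_pos: [576.3, -68.2, 62.5]
tcp_rot: [3.141, -0.001, 0.385]
contact_force: [-0.3, -0.4, 0.3]
grip_width: 29.8
2.325
```

View pics/s2.png

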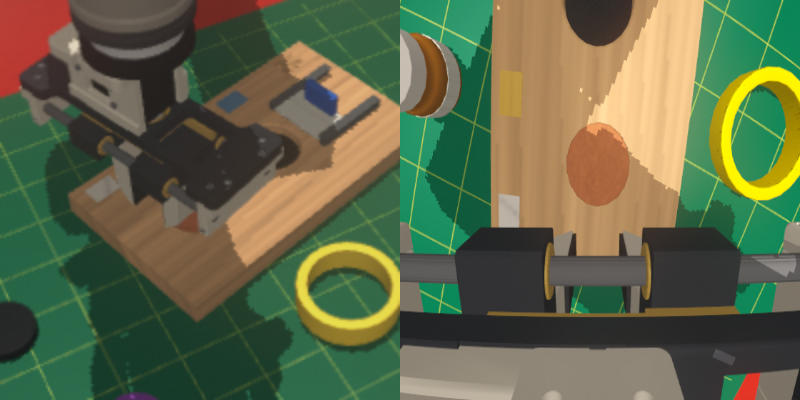

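Wrist view: the fingers straddle x≈597, the disc is at (598,163) and the well at (600,10), so they are lined up. Next I go down and push.

```bash
python3 -m pendant '[{"linear":[0,0,-15],"twist":0},{"linear":[0,0,-29],"twist":0},{"linear":[0,0,-36],"twist":0},{"linear":[0,0,-36],"twist":0},{"linear":[-3,7.4,-36],"twist":0},{"linear":[-6,14.8,-36],"twist":0},{"linear":[-9,22.2,-36],"twist":0},{"linear":[-12,29.7,-36],"twist":0},{"linear":[-15,37,-36],"twist":0},{"linear":[-18,44.5,-36],"twist":0},{"linear":[-20.9,52,-36],"twist":0},{"linear":[-23.9,59.3,-36],"twist":0},{"linear":[-26.9,66.7,-36],"twist":0},{"linear":[-28.4,70.5,-36],"twist":0},{"linear":[-29.9,74.2,-36],"twist":0},{"linear":[-29.9,74.2,-36],"twist":0}]'
python3 - <<'E'
from h import *
w=bot.capture('wrist'); cv2.imwrite('pics/s3.png',w['frame'])
E
```

```text
time: 4.32
tool_pos: [546.0, 5.7, 25.7]
tcp_rot: [-3.141, 0.0, 0.385]
contact_force: [-0.4, 0.1, 0.0]
grip_width: 29.7
```

View pics/s3.png

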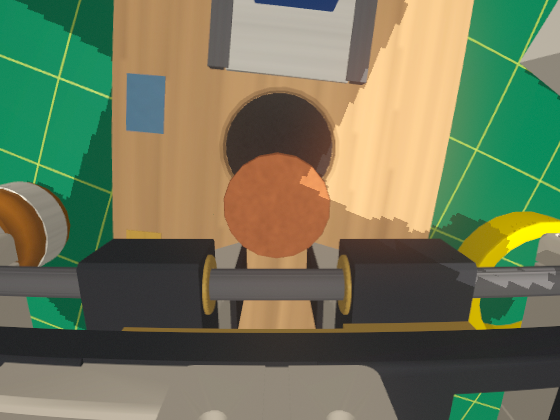

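The disc at (277,204) is being cradled, with the well centre at (280,145). About 27 mm remain, with about 1 mm of offset to the right.

```bash
python3 -m pendant '[{"linear":[-1,4,0],"twist":0},{"linear":[-2,8,0],"twist":0},{"linear":[-3.5,12,0],"twist":0},{"linear":[-5,16,0],"twist":0},{"linear":[-6.5,19,0],"twist":0},{"linear":[-7.7,22,0],"twist":0},{"linear":[-8.6,24,0],"twist":0},{"linear":[-9.3,26,0],"twist":0},{"linear":[-9.9,27.5,0],"twist":0},{"linear":[-9.9,27.5,0],"twist":0},{"linear":[-9.9,27.5,0],"twist":0}]'
python3 - <<'E'
from h import *
w=bot.capture('wrist'); cv2.imwrite('pics/s4.png',w['frame']); print(w['z_map'][100:240:10,280])
E
```

```text
time: 5.75
tool_pos: [536.3, 32.9, 25.7]
tcp_rot: [3.142, -0.0, 0.384]
contact_force: [0.2, -0.8, 0.4]
grip_width: 29.8
[147.76299 148.75888 150.8024  151.13971 153.79514 160.12325 163.20973
 162.15178 163.26868 166.15024 165.3536  167.78053 167.94824 169.8672 ]
```

View pics/s4.png

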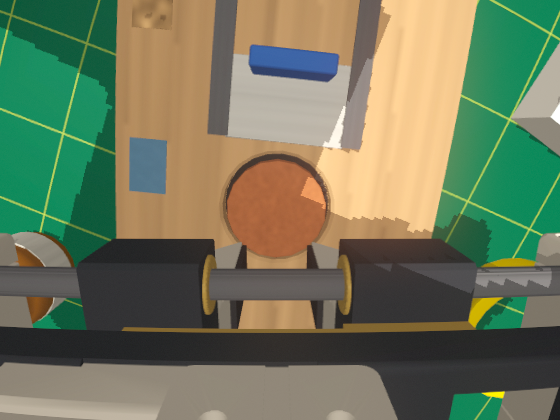

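The disc appears to be inside the rim at (277,205), with a thin dark crescent at the far side. I'll check its height and tilt with depth.

```bash
cat > chk.py <<'E'
from m import *
def chk(cam):
    c=bot.capture(cam); H,S,V=masks(c)
    m=((H<13)&(S>140)&(V>60)&(c['z_map']>0)).astype(np.uint8)
    ys,xs=np.nonzero(m); P=at_depth(c,np.c_[xs,ys])
    k=(np.hypot(P[:,0]-525,P[:,1]-57.7)<23)&(P[:,2]<45)&(P[:,2]>5); P=P[k]
    g=np.linalg.lstsq(np.c_[P[:,:2]-[525,57.7],np.ones(len(P))],P[:,2],rcond=None)[0]
    print(cam,'disc n',k.sum(),'slope deg',np.degrees(g[:2]).round(2),'z',g[2].round(2),'centroid',P.mean(0).round(1))
    ex=np.array([.961,.275]);ey=np.array([-.275,.961])
    ys,xs=np.nonzero(c['z_map']>0); Q=at_depth(c,np.c_[xs,ys]); r=Q[:,:2]-[530.6,38.3]; X,Y=r@ex,r@ey
    k=(abs(X)>40)&(abs(X)<70)&(Y>-10)&(Y<60)&(abs(Q[:,2]-22)<6); print('board z',np.median(Q[k,2]).round(2),k.sum())
    m=(H>100)&(H<130)&(S>130)&(V>90); ys,xs=np.nonzero(m); Q=at_depth(c,np.c_[xs,ys]); r=Q[:,:2]-[530.6,38.3]; k=(Q[:,2]>44)&(Q[:,2]<54)&(abs(r@ex)<30)
    print('tab',k.sum(),Q[k].mean(0).round(1),'board x,y',(r@ex)[k].mean().round(1),(r@ey)[k].mean().round(1))
    return c
E
python3 -c "
from chk import *
chk('wrist')"
```

```text
wrist disc n 6476 slope deg [ 0.14 -0.39] z 20.39 centroid [524.5  57.9  20.4]
board z 21.46 13948
tab 1899 [507.2 118.1  47.3] board x,y -0.6 83.1
```

It is seated and flat: 1.07 mm below the board top, tilt under 0.5°. Now I'll move behind the tab, shut and turned to 16°.

```bash
python3 -m pendant '[{"linear":[0,0,15],"twist":0},{"linear":[0,0,40],"twist":0},{"linear":[0,0,60],"twist":0}]'
python3 -m pendant '[{"linear":[-5,15,0],"twist":-1},{"linear":[-12,38,0],"twist":-3},{"linear":[-22,66,0],"twist":-5},{"linear":[-30,92,0],"twist":-6},{"linear":[-35.7,108.5,0],"twist":-6},{"linear":[-35.7,108.5,-10],"twist":-6},{"linear":[-35.7,108.5,-30],"twist":-6},{"linear":[-35.7,108.5,-43],"twist":-6},{"linear":[-35.7,108.5,-50],"twist":-6},{"linear":[-35.7,108.5,-50],"twist":-6}]' 255
python3 - <<'E'
from h import *
a=bot.capture('scene'); w=bot.capture('wrist')
cv2.imwrite('pics/s5.png',np.hstack([cv2.resize(a['frame'][110:260,200:350],(400,400)),cv2.resize(w['frame'],(400,300),cv2.INTER_AREA).repeat(1,0) if 0 else cv2.resize(w['frame'],(400,400))]))
E
```

```text
time: 6.22
tool_pos: [536.7, 32.9, 87.7]
tcp_rot: [3.141, -0.001, 0.384]
contact_force: [-0.5, -0.7, 0.8]
grip_width: 29.9
time: 7.48
tool_pos: [500.4, 141.1, 35.3]
tcp_rot: [-3.141, 0.001, 0.279]
contact_force: [0.1, -0.0, 0.1]
grip_width: 0.3
```

View pics/s5.png

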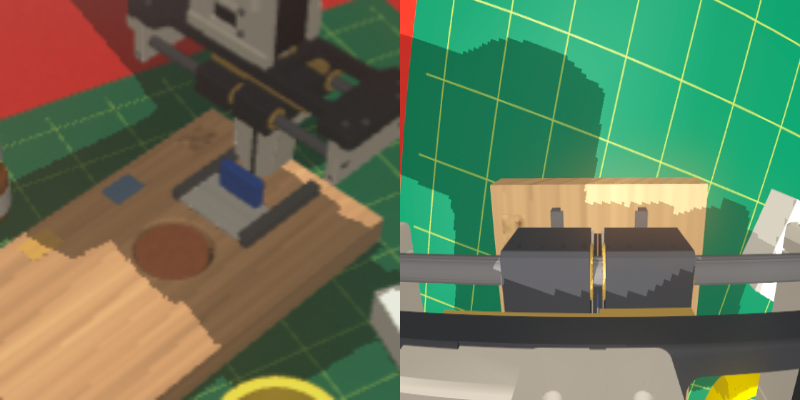

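The shut fingers stand behind the tab, centred between the rails. I'll push to just short of home, then creep.

```bash
python3 -m pendant '[{"linear":[1.4,-4.8,0],"twist":0},{"linear":[2.5,-8.6,0],"twist":0},{"linear":[3.6,-12.5,0],"twist":0},{"linear":[4.7,-16.3,0],"twist":0},{"linear":[5.8,-20.2,0],"twist":0},{"linear":[6.9,-24,0],"twist":0},{"linear":[8,-27.9,0],"twist":0},{"linear":[9.1,-31.7,0],"twist":0},{"linear":[9.9,-34.6,0],"twist":0},{"linear":[9.9,-34.6,0],"twist":0}]'
python3 -m pendant '[{"linear":[0.3,-1,0],"twist":0},{"linear":[0.5,-1.9,0],"twist":0},{"linear":[0.5,-1.9,0],"twist":0}]'
python3 -m pendant '[{"linear":[0.3,-1,0],"twist":0},{"linear":[0.3,-1,0],"twist":0}]'
```

```text
time: 8.82
tool_pos: [510.2, 106.4, 35.6]
tcp_rot: [3.141, 0.001, 0.279]
contact_force: [-0.5, 0.5, -0.1]
grip_width: 0.3
time: 9.2
tool_pos: [510.5, 105.3, 35.6]
tcp_rot: [-3.141, 0.001, 0.28]
contact_force: [-2.5, 3.6, 0.9]
grip_width: 0.4
time: 9.45
tool_pos: [510.5, 105.2, 35.6]
tcp_rot: [-3.14, 0.001, 0.279]
contact_force: [-2.7, 9.4, 1.3]
grip_width: 0.6
```

```bash
python3 -m pendant '[{"linear":[0.3,-1,0],"twist":0},{"linear":[0.5,-1.9,0],"twist":0},{"linear":[0.5,-1.9,0],"twist":0},{"linear":[0.5,-1.9,0],"twist":0}]'
python3 -m pendant '[{"linear":[-1,3,0],"twist":0},{"linear":[-3,10,0],"twist":0},{"linear":[-4,14,15],"twist":0},{"linear":[-4,14,50],"twist":0},{"linear":[-4,14,100],"twist":0},{"linear":[-50,60,150],"twist":0},{"linear":[-100,110,160],"twist":0},{"linear":[-150,160,160],"twist":0},{"linear":[-190,210,160],"twist":0},{"linear":[-230,260,160],"twist":0},{"linear":[-230,260,160],"twist":0},{"linear":[-230,260,160],"twist":0}]'
python3 - <<'E'
from chk import *
c=chk('top'); cv2.imwrite('pics/s6.png',np.hstack([cv2.resize(c['frame'][190:360,150:365],None,fx=2,fy=2,interpolation=cv2.INTER_CUBIC),cv2.resize(bot.capture('scene')['frame'][130:300,150:350],(400,340),interpolation=cv2.INTER_CUBIC)])[:, :830])
H,S,V=masks(c); t=(H>100)&(H<130)&(S>150); t[:,:180]=0;t[:200]=0;t[305:]=0
t=big(t); print(cv2.minAreaRect(onplane(c,t,48)[:,:2].astype(np.float32)))
i=cv2.imread('pics/s6.png'); cv2.imwrite('pics/s6.png',cv2.resize(i,None,fx=.95,fy=.95))
E
```

```text
time: 9.95
tool_pos: [510.4, 105.1, 35.7]
tcp_rot: [-3.137, 0.001, 0.279]
contact_force: [-3.7, 18.0, 2.3]
grip_width: 0.1
time: 11.45
tool_pos: [280.3, 363.5, 196.8]
tcp_rot: [-3.141, -0.002, 0.284]
contact_force: [0.5, -0.8, -0.2]
grip_width: 0.4
top disc n 404 slope deg [-0.07  0.68] z 20.36 centroid [527.1  49.8  20.3]
board z 21.37 1764
tab 101 [515.5  91.5  47.5] board x,y 0.1 55.3
((515.2221069335938, 90.90707397460938), (33.0009880065918, 7.157582759857178), 16.601716995239258)
```

View pics/s6.png

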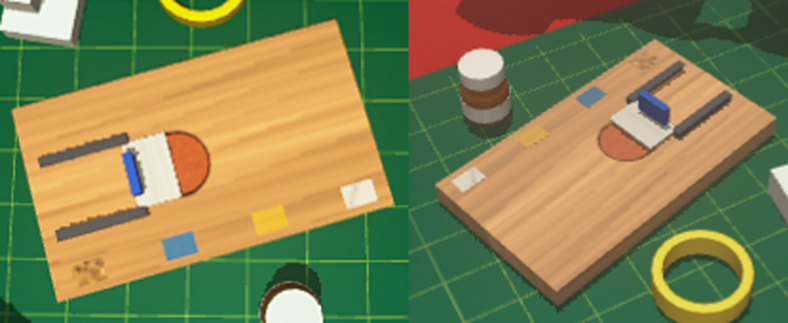

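The tab is at board y 55.3 (home is 55), stopped hard at 18 N. The disc is flat under the plate and the hand is clear, so I'll hand in.

```bash
python3 -c "
from h import *
c=bot.capture('top')
print([at_depth(c,[q]).round(0).tolist() for q in [(304,356),(160,182),(180,192)]], bot.get_obs()['contact_force'])
bot.close_job()"
```

```text
[[[410.0, -33.0, 61.0]], [[662.0, 184.0, 64.0]], [[656.0, 160.0, 29.0]]] [0.38405665 0.57915385 0.57259791]
the job is handed in; nothing more can be done
```

The terracotta disc is seated in its well, the retainer is fully home, and the hand is clear. I handed the job in at about 11.6 s of the 45 s allowed.

I pushed the disc about 94 mm with two part-open fingertips until it dropped in. I then shut the fingers and pushed the blue tab until it stopped.

Last checks:
- **Disc:** its top reads 1.0 mm below the board's top, as it should when seated, and its tilt is under 1°.
- **Retainer:** the tab is at board y 55.3 mm, where home is 55. It did not move further when pushed with about 18 N, well above its 1.5 N friction. At that stop the arm's own position put the tab's back face about 1.3 mm short of where home should be. I put that down to the 2 mm calibration, as the cameras and the hard stop both say home.
- **Bystanders:** the jar and white model read at their starting positions. I checked the tape roll only by eye in the pictures, where it looked undisturbed.
- **Wrist force:** about 0.9 N in free air at hand-in, so the robot was touching nothing.

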